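# Unload the crank vice and show the solder side to the inspection camera

## Task

Wind the crank of the board vice open (counter-clockwise as you face the crank, two and a half to three full turns) until the grooved jaws no longer overlap the circuit board, then take the board out by its transformer. Hold it up to the slanted inspection camera, solder side square to the lens, its middle on the line of sight 100 mm from the lens front, with the row of screw terminals as the uppermost edge, and finish still holding it there in the air. Do not touch the camera, and leave the other things on the table where they are.

Things in the scene. Friction and masses are not known exactly. Their poses are not given: they have to be found in the camera images.
- crank_vice: Grey board vice with a crank, fixed to the table; base 150 x 84 mm, 78 mm high at the jaws (not the small blue vice at the back). Origin: centre of the base's underside; x points from the crank to the fixed far jaw, y left, z up. The screw runs along x, 64 mm above the table. Its bearing (64 mm wide, 76 mm high) has its front at x = -75 mm. Both jaws are 64 mm long in y.
- vice_crank (a joint): Crank angle, rad: 0 = jaws shut, grows counter-clockwise as you face the crank (looking along the vice's +x), stops at 22.5. At 0 and every 6.28 the handle stands straight above the screw, at 1.57 it points to the vice's +y. A turn opens the jaws 3 mm: lips clear of the board from about 12 rad, 17 gives room. It takes some 2.5 N at the handle and stays where left.
- vice_jaw (a joint): Opening of the near jaw, m: 0 = shut; it moves to the vice's -x, 3 mm per turn, driven by the crank only.
- crank_grip (a point): Middle of the crank's black handle: a round grip 15 mm thick, 46 mm long, parallel to the screw, pointing away from the vice. It spins freely on its pin: pinch it from above and carry it round without turning the wrist, on a circle of 34 mm radius about the screw, at x = -119 mm in the vice's frame, 30 to 98 mm above the table. The crank's arm is 23 mm behind it.
- far_lip (a point): Middle of the lip edge of the fixed far jaw (vice frame x = 34.3, y = 0, z = 75.8 mm). Under each lip, 3 mm deep and 73.6 to 78 mm above the table, is a groove; its lower side is a ledge 14 mm deep, 70 mm above the table, on which the board lies.
- near_lip (a point): Middle of the lip edge of the near jaw (vice frame x = -10.3 mm less the opening). The board can be lifted straight up only when its 50 mm width lies clear between both lips: after opening it often stays in the far groove and must first be drawn a few mm towards the crank, to midway between the lips.
- board: Green circuit board 50 x 104 x 2.4 mm, about 140 g, level in the vice, its 50 mm width between the grooves with 0.6 mm play. Origin: centre of the underside (solder side), the point to bring to the focus; x across the 50 mm towards the far jaw, y along the 104 mm towards the terminals, z out of the component side. Transformer and terminals apart, nothing on it rises over 4 mm.
- board_grip (a point): Point inside the transformer, a dark steel block with a yellow winding, 32 (board x) x 26 (board y) mm, rising 30 mm above the board; at x = 1.5, y = -6, z = 20 mm in the board's frame. Grip it across the 26 mm, along board y: 34 mm are free on the terminals' side and 33 mm on the other.
- terminals (a point): Top of the grey row of screw terminals, 40 x 10 mm, 11 mm high, at the board's +y edge (x = 0, y = 46.5, z = 13.4 mm in the board's frame).
- camera_head: Dark barrel of the inspection camera, white ring round its lens, 35 mm thick, 60 mm long, on a round foot 90 mm across, fixed; it looks up, leaning 30 degrees from vertical, about towards the robot. Origin: centre of the lens front, 82 mm above the table; z = line of sight out of the lens; x square to it, pointing up and away from the robot (30 degrees above level): the terminals belong on this side; y left.
- focus (a point): The point on the line of sight 100 mm from the lens front (0, 0, 100 mm in the camera head's frame), 169 mm above the table.
- inspection_camera: Foot and post of the camera, fixed to the table, carrying the camera head. Origin: centre of the foot's underside; the lens front lies 22 mm from it towards the robot and 82 mm up.
- flux_tin: Bystander: flat round tin, 53 mm across, 22 mm high, right of the vice. Origin: centre of its underside.
- small_screwdriver: Bystander: screwdriver 128 mm long, green handle, left of the vice. Origin: below its middle.
- solder_spool: Bystander: spool of solder, 55 mm across, 47 mm high, between camera and vice. Origin: on its underside.
- jar: Bystander: clear jar, 66 mm across, 88 mm high, near the front edge between vice and camera. Origin: centre of its underside.
- solder_pump: Bystander: blue solder sucker, 172 mm long, lying behind the vice. Origin: below its middle.

How it is judged (in metres and radians):
On the way, in this order (a step that is already met when the one before it is completed fails the run):
1. the vice is wound open until its lips are clear, the board still lying in it (value of joint vice_jaw above 0.0062 m and horizontal distance between board and crank_vice below 0.03 m and height (world z) of board below 0.08 m), for 0.2 s.
2. the board is lifted out of the vice in the fingers (height (world z) of board above 0.1 m and contact force between the fingers and board above 1 N and contact force between board and crank_vice below 0.05 N), for 0.2 s.
At the end, for the whole second after the job is handed in: Board held still in the air, touching neither vice nor camera: solder-side centre within 15 mm of the focus, facing the lens within 0.2 rad, terminals uppermost within 0.35 rad; vice still open over 6.2 mm; bystanders within 30 mm of their starts (distance between board and focus below 0.015 m and angle between the z axis of board and the z axis of camera_head, either way round below 0.2 rad and z of board_grip in the frame of camera_head above 0.1 m and angle between the y axis of board and the x axis of camera_head, either way round below 0.35 rad and x of terminals in the frame of camera_head above 0.025 m and contact force between the fingers and board above 1 N and contact force between board and crank_vice below 0.05 N and contact force between board and inspection_camera below 0.05 N and value of joint vice_jaw above 0.0062 m and height (world z) of board above 0.14 m and linear speed of board below 0.02 m/s and distance of each of flux_tin, small_screwdriver, solder_spool, jar, solder_pump from where it was at the start of the episode below 0.03 m); the arm keeps its last pose, push and grip.
It fails at once if the camera is touched (contact force between inspection_camera and anything else above 1 N).
It fails at once if a bystander is pushed away or knocked over (distance of any of flux_tin, small_screwdriver, solder_spool, jar, solder_pump from where it was at the start of the episode above 0.03 m).
It also fails if it takes over 72 s, if anything falls off the work surface, if the arm or the gripper's body presses on something with over 40 N, if the wrist force passes 120 N, or if a joint passes its speed limit or range.

## Robot

A 7-joint arm with a two-finger parallel gripper is mounted at the origin on a cart in front of the work surface, level with it; the furniture and walls round the work are solid. World frame = base frame: x ahead of the robot, y to its left, z up, the work surface at z = 0. Lengths are in mm, angles in degrees, forces in N, time in s.
With the tool pointing down it reaches from about 425 to 875 mm from the base axis. Payload 8.4 kg.
Tool frame: the origin (TCP) lies at the centre of the arm's flange, where the gripper is bolted on; the fingertips stand 173 mm ahead of it and the grasp point (between the pads) lies 155 mm ahead of it; z points along the fingers, y is the line along which they close (so a half turn about z gives the same grasp; the last joint's range is limited). The gripper opens to 85 mm and grips with 20 to 120 N. Pads are 22 mm wide; open, the fingers measure 114 mm over their backs; the gripper's body (76 mm by 85 mm) begins 54 mm behind the grasp point. The pads swing forward as they close: fully open they stand 13 mm farther back than shut.
Start: joints at [-76.1, 19.091, 2.286, 83.961, -0.768, 76.965, -3.352], TCP at [217.873, 612.376, 404.708] pointing down, gripper open.
Joint ranges: [-147.57, 147.57], [-21.85, 119.76], [-74.77, 79.35], [14.55, 137.4], [-85.83, 265.84], [4.83, 119.75], [-152.11, 152.11]. Speed limits (degrees/s): [127.2, 127.2, 159.86, 159.86, 180, 180, 180].

## Interface

Orientations are given as a 3x3 rotation matrix whose columns are the frame's x, y, z axes.
In Python, from bench import robot gives the robot as it stands.
- The arm moves only by the shell command python3 -m jog 'ROWS'. ROWS is JSON, a list of rows, each an object of numbers: "ax", "ay", "az": the turn, a rotation vector about the tool's x, y, z in degrees; "tx", "ty", "tz": the shift along the tool's x, y, z in mm; "gripper": the opening, from 0 (shut) to 1 (fully open). A call has 1 to 8 rows; each row is the pose to reach, as a shift and turn from the pose commanded when the call began, along the tool's axes at that moment; what a row does not reach only later rows make up. A row lasts 1/8 s, in which the tool goes at most 62.5 mm and 10.7 degrees, less where a joint would pass 70% of its speed; a pose out of reach is approached as far as the arm can. A call with a gripper value outside its range is refused whole. The fingers move at their own pace and stop on an object; the grip force is fixed at half the most. Time passes only in rows, so rows that repeat a pose let the fingers close. It gives the time, the measured TCP pose, the force, the opening and the grip force at its end, in the units of the state.
- robot.sense(): the state, without advancing time (a new reading comes with each control period).
- robot.snapshot(name): name is "side" or "top" or "wrist"; returns the picture (420x560x3 uint8, blue, green, red); there is no depth.
- robot.get_calibration(name): a dict with "fovy" (degrees; the focal length in pixels is half the picture's height over the tangent of half this angle, whatever the lens; pixels are square), "cx", "cy" (the principal point, pixels), "position" and "orientation" of the camera in the world; the wrist camera has in their place "tool_from_camera" (4x4, takes a point from camera to tool coordinates, whose origin is the TCP and whose axes are the flange's). Camera axes: x right, y up, looking along -z (the intrinsics and any distortion apply to the point x, -y, -z); pixel columns grow to the right and rows downward; lengths in mm; the calibration is good to about 2 mm. A picture is of the moment at which its call begins: read the wrist's pose just before it. get_calibration takes no time and is no camera call.
- robot.sign_off(): hands the job in; it is judged then, once.
Trained networks look in the newest picture that a camera, given by its name, has taken for a name from the list of things; names that differ only in an ending like _2 or _b are one class to them, and where a whole thing is asked for, a point or a joint stands for the part that bears it (a point fixed in the world has none). Each returns a list of dicts, best first, with "conf" (0 to 1); they miss things now and then, are a little off and sometimes report something else, mostly with a low value. They report only what shows in the picture. A call takes as long as a camera call.
- robot.boxes_of(camera, name): "location" ([column, row] in pixels, amid what is visible of it).
- robot.trace(camera, name): "pixels" (420x560 bool, what is visible of it) and "location" ([column, row] in pixels, amid what is visible of it).
- robot.landmark_of(camera, name): "location" ([column, row] in pixels: a listed point, or the origin of a listed thing).
The state is a dict: "clock": time; "joint_pos": joint angles; "qd": joint speeds; "joint_efforts": joint torques, N m; "eef_pos": TCP position; "tool_rot": TCP orientation; "force": force on the tool from outside, world axes, zero at the start; "ft_torque": the same for the moment, N m; "grip_width": opening from 0.0 (shut) to 1.0 (fully open); "grasp_force": force on a finger pad.
Only numpy, scipy, OpenCV 4.12 (cv2) and the standard library are available. Lean on these libraries where they do the work, as an engineer would, in place of code of your own. Each camera call takes 0.05 s, during which the arm holds its last target. There are 200 camera calls.

## Working session

There is one attempt and no reset: what is moved stays moved. The work goes in short steps, Python scripts to look and compute and a shell command to move; the robot and the scene stay as the last step left them, time stands still between calls to the robot, and variables do not carry over. Pictures are saved under pics/ and viewed, at most 11 in all, crops included, and the job is handed in when it is done.

```bash
mkdir -p pics; ls
cat > h.py <<'E'
import numpy as np, cv2
from bench import robot
def ray(cam,px,T=None):
    c=robot.get_calibration(cam)
    f=210/np.tan(np.radians(c["fovy"])/2)
    u,v=px
    d=np.array([(u-c["cx"])/f,-(v-c["cy"])/f,-1.])
    if "position" in c: return np.array(c["position"]),np.array(c["orientation"])@d
    M=np.array(c["tool_from_camera"]); s=T or robot.sense()
    R=np.array(s["tool_rot"]);p=np.array(s["eef_pos"])
    return p+R@M[:3,3],R@(M[:3,:3]@d)
def atz(cam,px,z,T=None):
    o,d=ray(cam,px,T); return o+d*(z-o[2])/d[2]
def tri(rays):
    A=np.zeros((3,3));b=np.zeros(3)
    for o,d in rays:
        d=d/np.linalg.norm(d);P=np.eye(3)-np.outer(d,d);A+=P;b+=P@o
    x=np.linalg.solve(A,b)
    return x,[np.linalg.norm(np.cross(x-o,d/np.linalg.norm(d))) for o,d in rays]
E
python3 - <<'E'
from h import *
np.set_printoptions(precision=1,suppress=True)
for c in("side","top","wrist"):
    k=robot.get_calibration(c); print({a:np.round(b,2).tolist() if a!="model" else b for a,b in k.items() if not isinstance(b,str)})
ims={}
for c in("side","top"):
    im=robot.snapshot(c); cv2.imwrite(f"pics/{c}0.png",im)
pts={n:{} for n in["far_lip","near_lip","board","board_grip","terminals","crank_grip","camera_head","crank_vice","inspection_camera","flux_tin","small_screwdriver","solder_spool","jar","solder_pump"]}
for n in pts:
    r={}
    for c in("side","top"):
        l=robot.landmark_of(c,n)
        if l: r[c]=l[0]
    print(n,{c:(np.round(v["location"]),round(v["conf"],2)) for c,v in r.items()},end=" ")
    if len(r)==2: print(*tri([ray(c,v["location"]) for c,v in r.items()]))
    else: print()
print(robot.sense())
E
```

```text
pics
{'fovy': 54.69, 'cx': 271.98, 'cy': 207.08, 'position': [377.59, 921.15, 609.91], 'orientation': [[-0.98, 0.11, -0.18], [-0.21, -0.44, 0.87], [0.02, 0.89, 0.46]]}
{'fovy': 51.68, 'cx': 281.86, 'cy': 206.4, 'position': [373.64, 1.26, 1222.78], 'orientation': [[-0.01, 0.98, -0.18], [-1.0, -0.01, 0.03], [0.03, 0.18, 0.98]]}
{'fovy': 60.0, 'cx': 281.62, 'cy': 210.1, 'tool_from_camera': [[-0.0, 0.96, 0.27, 67.66], [1.0, 0.0, 0.0, 1.59], [0.0, 0.27, -0.96, 29.96], [0.0, 0.0, 0.0, 1.0]]}
far_lip {'side': (array([228., 270.]), 0.8), 'top': (array([183., 191.]), 0.71)} [617.7 230.1  80.8] [np.float64(4.70074641069188), np.float64(4.700746410691849)]
near_lip {'side': (array([247., 270.]), 0.72), 'top': (array([187., 212.]), 0.85)} [568.2 219.4  81. ] [np.float64(3.12170013276792), np.float64(3.1217001327678027)]
board {'side': (array([234., 275.]), 0.68), 'top': (array([188., 202.]), 0.85)} [598.6 220.6  63.8] [np.float64(2.109690259548567), np.float64(2.109690259548764)]
board_grip {'side': (array([237., 266.]), 0.9), 'top': (array([186., 200.]), 0.59)} [595.  221.1  88.8] [np.float64(1
[... 1297 characters left out ...]
983025889193247), np.float64(2.9983025889193047)]
solder_pump {'side': (array([178., 269.]), 0.88), 'top': (array([219., 144.]), 0.81)} [777.6 145.5  -1.2] [np.float64(4.2507021197118275), np.float64(4.250702119711828)]
{'clock': 1.5, 'joint_pos': array([-76.1,  19.1,   2.3,  84. ,  -0.8,  77. ,  -3.4]), 'qd': array([ 0. , -0.1, -0. ,  0.1, -0. , -0. ,  0. ]), 'joint_efforts': array([ -0. , -65.8,   1.4, -40.6,   0. ,   0. ,  -0. ]), 'eef_pos': array([217.9, 612.4, 404.7]), 'tool_rot': array([[-0.9,  0.3, -0. ],
       [ 0.3,  0.9, -0. ],
       [ 0. , -0. , -1. ]]), 'force': array([ 1. , -0.3, -0.5]), 'ft_torque': array([ 0., -0., -0.]), 'grasp_force': 0.0, 'grip_width': 0.9979799178521698}
```

View pictures.

View pics/top0.png

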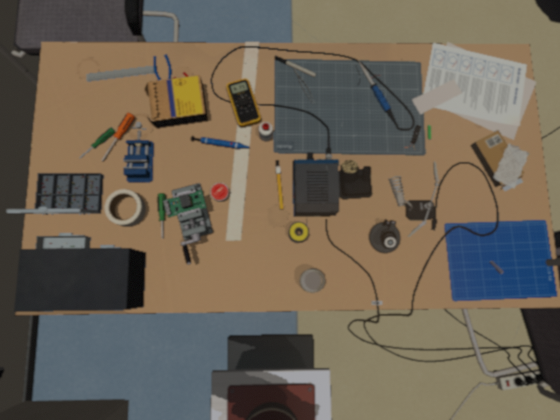

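View pics/side0.png

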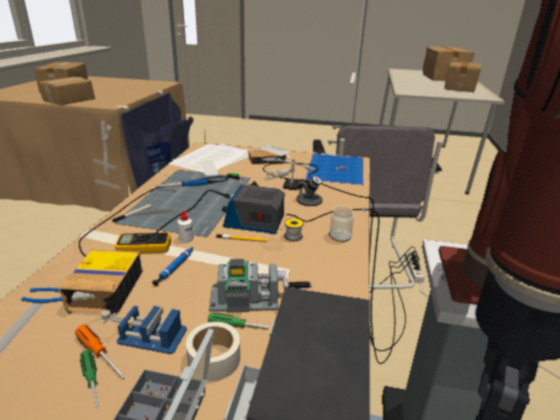

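```bash
cat >> h.py <<'E'
from scipy.spatial.transform import Rotation as Ro
def delta(p,R,s=None):
    s=s or robot.sense(); R0=np.array(s["tool_rot"]); 
    t=R0.T@(np.array(p)-s["eef_pos"]); a=Ro.from_matrix(R0.T@R).as_rotvec(degrees=True)
    print("t",np.round(t,1),"a",np.round(a,2)); return t,a
def vyaw(deg):
    c,s=np.cos(np.radians(deg)),np.sin(np.radians(deg))
    return np.array([[-c,-s,0],[-s,c,0],[0,0,-1.]])
E
python3 - <<'E'
from h import *
delta([530,220,405],vyaw(12))
E
```

```text
t [-4.256e+02 -2.651e+02 -3.000e-01] a [ -0.    -0.   -31.58]
```

```bash
python3 -m jog '[{"tx":-53,"ty":-33,"az":-4},{"tx":-106,"ty":-66,"az":-8},{"tx":-160,"ty":-99,"az":-12},{"tx":-213,"ty":-132,"az":-16},{"tx":-266,"ty":-166,"az":-20},{"tx":-320,"ty":-199,"az":-24},{"tx":-373,"ty":-232,"az":-28},{"tx":-426,"ty":-265,"az":-31.6}]' && python3 -m jog '[{"tz":0},{"tz":0}]'
cat > look.py <<'E'
from h import *
import sys
np.set_printoptions(precision=1,suppress=True)
s=robot.sense(); im=robot.snapshot("wrist"); cv2.imwrite("pics/"+sys.argv[1],im)
print(s["eef_pos"],np.round(s["tool_rot"],3).tolist(),s["clock"])
Z=dict(far_lip=75.8,near_lip=75.8,board=73.6 if 0 else 70,board_grip=90,terminals=83.4,crank_grip=None,crank_vice=0,flux_tin=0,small_screwdriver=0,camera_head=82,focus=169,inspection_camera=0,solder_spool=0,jar=0)
for n in sys.argv[2:]:
    for q in robot.landmark_of("wrist",n)[:2]:
        z=Z[n] or 81
        print(n,round(q["conf"],2),np.round(q["location"]),atz("wrist",q["location"],z,s), "z",z)
E
python3 look.py w1.png far_lip near_lip board board_grip terminals crank_grip crank_vice flux_tin small_screwdriver
```

```text
validation failed for argument at $[0]...
```

```bash
cat > look.py <<'E'
from h import *
import sys
np.set_printoptions(precision=1,suppress=True)
s=robot.sense(); im=robot.snapshot("wrist"); cv2.imwrite("pics/"+sys.argv[1],im)
print(s["eef_pos"],np.round(s["tool_rot"],3).tolist(),s["clock"])
Z=dict(far_lip=75.8,near_lip=75.8,board=70,board_grip=90,terminals=83.4,crank_grip=None,crank_vice=0,flux_tin=0,small_screwdriver=0,camera_head=82,focus=169,inspection_camera=0,solder_spool=0,jar=0)
for n in sys.argv[2:]:
    for q in robot.landmark_of("wrist",n)[:2]:
        z=Z[n] or 81
        print(n,round(q["conf"],2),np.round(q["location"]),atz("wrist",q["location"],z,s), "z",z)
E
python3 -m jog '[{"tx":-53,"ty":-33,"tz":0,"ax":0,"ay":0,"az":-4,"gripper":1}]'; python3 -m jog --help | head -20
```

```text
clock: 1.62
eef_pos: [253.1, 565.9, 403.9]
tool_rot: [[-0.966, 0.26, -0.002], [0.26, 0.966, 0.001], [0.002, 0.0, -1.0]]
force: [2.1, 0.3, 0.7]
grip_width: 1.0
grasp_force: 0.0invalid input: not JSON, or not a number
```

```bash
python3 - <<'E'
from h import *
delta([530,220,405],vyaw(12))
E
python3 -m jog '[{"tx":0,"ty":0,"tz":0,"gripper":1}]'
```

```text
t [-357.3 -262.1   -1.9] a [  0.03  -0.12 -27.05]validation failed for argument at $[0]...
```

```bash
python3 -m jog '[{"tx":-50,"ty":-36,"tz":0,"ax":0,"ay":0,"az":-4,"gripper":1},{"tx":-100,"ty":-73,"tz":0,"ax":0,"ay":0,"az":-8,"gripper":1},{"tx":-150,"ty":-109,"tz":0,"ax":0,"ay":0,"az":-12,"gripper":1},{"tx":-200,"ty":-146,"tz":0,"ax":0,"ay":0,"az":-16,"gripper":1},{"tx":-250,"ty":-182,"tz":0,"ax":0,"ay":0,"az":-20,"gripper":1},{"tx":-300,"ty":-219,"tz":0,"ax":0,"ay":0,"az":-24,"gripper":1},{"tx":-345,"ty":-262,"tz":0,"ax":0,"ay":0,"az":-27,"gripper":1},{"tx":-345,"ty":-262,"tz":0,"ax":0,"ay":0,"az":-27,"gripper":1}]' 
python3 look.py w1.png far_lip near_lip board board_grip terminals crank_grip crank_vice flux_tin small_screwdriver
```

```text
clock: 2.62
eef_pos: [521.2, 212.9, 405.1]
tool_rot: [[-0.982, -0.19, 0.001], [-0.19, 0.982, -0.002], [-0.001, -0.002, -1.0]]
force: [-0.6, 0.7, -0.0]
grip_width: 1.003
grasp_force: 0.0
[521.2 212.9 405.1] [[-0.982, -0.19, 0.001], [-0.19, 0.982, -0.002], [-0.001, -0.002, -1.0]] 2.625
far_lip 0.98 [279. 295.] [616.3 229.4  75.8] z 75.8
far_lip 0.28 [281. 272.] [593.7 227.3  75.8] z 75.8
near_lip 0.9 [274. 247.] [571.2 216.7  75.8] z 75.8
board 0.62 [282. 271.] [594.7 228.   70. ] z 70
board_grip 0.58 [279. 283.] [597.8 225.9  90. ] z 90
terminals 0.64 [336. 275.] [583.5 274.5  83.4] z 83.4
crank_grip 0.71 [307. 120.] [459.6 222.4  81. ] z 81
crank_vice 0.93 [278. 230.] [553.  216.4  81. ] z 81
flux_tin 0.79 [202. 262.] [594.4 157.2  81. ] z 81
small_screwdriver 0.82 [354. 234.] [544.8 281.7  81. ] z 81
small_screwdriver 0.29 [279. 233.] [555.8 218.5  81. ] z 81
```

View pics/w1.png

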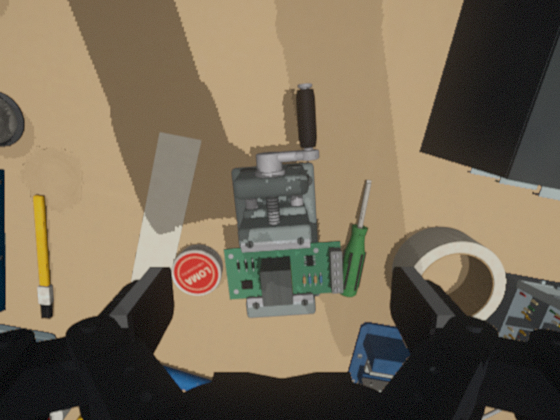

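```bash
cat > fit.py <<'E'
from h import *
from scipy.optimize import least_squares
np.set_printoptions(precision=2,suppress=True)
s=robot.sense(); robot.snapshot("wrist")
obs=[]
for n in["far_lip","near_lip","board","board_grip","terminals","crank_grip","crank_vice"]:
    for c in("wrist","top","side"):
        l=robot.landmark_of(c,n)
        if l and l[0]["conf"]>.4: obs.append((n,c,ray(c,l[0]["location"],s)))
def model(p):
    x,y,w,q,b=p; o=3*q/2/np.pi
    bx=12-o/2
    V=dict(far_lip=[34.3,0,75.8],near_lip=[-10.3-o,0,75.8],board=[bx,b,70],board_grip=[bx+1.5,b-6,90],terminals=[bx,b+46.5,83.4],crank_grip=[-119,34*np.sin(q),64+34*np.cos(q)],crank_vice=[0,0,0])
    R=Ro.from_euler("z",w).as_matrix()
    return {k:R@v+[x,y,0] for k,v in V.items()}
def res(p):
    m=model(p);r=[]
    for n,c,(o,d) in obs:
        d=d/np.linalg.norm(d); k=2. if c!="wrist" else 1.
        r+=list(np.cross(m[n]-o,d)/k)
    return np.array(r)
f=least_squares(res,[582,222,.25,1.4,0],loss="soft_l1",f_scale=2)
print("xy",f.x[:2],"yaw",np.degrees(f.x[2]),"q",f.x[3],"b",f.x[4])
for (n,c,_),e in zip(obs,res(f.x).reshape(-1,3)): print(n,c,round(np.linalg.norm(e),1),end="; ")
print();print(model(f.x))
for nm in("board","vice_crank"):
    t=robot.trace("wrist",nm)
    if t:
        m=t[0]["pixels"].astype(np.uint8); r=cv2.minAreaRect(cv2.findNonZero(m)); z=72 if nm=="board" else 64
        P=np.array([atz("wrist",q,z,s)[:2] for q in cv2.boxPoints(r)]);print(nm,t[0]["conf"],m.sum(),P.tolist(), [np.degrees(np.arctan2(*(P[i+1]-P[i])[::-1])) for i in range(3)],[np.linalg.norm(P[i+1]-P[i]) for i in range(2)],P.mean(0))
E
python3 fit.py
```

```text
xy [583.56 220.23] yaw 15.052744269603716 q 1.4281285734115825 b 5.083339622635512
far_lip wrist 1.5; far_lip top 3.6; far_lip side 2.0; near_lip wrist 0.7; near_lip top 3.7; near_lip side 1.6; board wrist 3.9; board top 4.6; board side 2.3; board_grip wrist 0.6; board_grip top 0.8; board_grip side 1.5; terminals wrist 2.1; terminals top 5.3; terminals side 0.7; crank_grip wrist 1.9; crank_grip top 3.0; crank_grip side 2.4; crank_vice wrist 1.0; crank_vice top 4.0; crank_vice side 2.1; 
{'far_lip': array([616.68, 229.13,  75.8 ]), 'near_lip': array([572.95, 217.37,  75.8 ]), 'board': array([593.5 , 228.16,  70.  ]), 'board_grip': array([596.5 , 222.76,  90.  ]), 'terminals': array([581.42, 273.07,  83.4 ]), 'crank_grip': array([459.9 , 221.82,  68.83]), 'crank_vice': array([583.56, 220.23,   0.  ])}
board 0.89 5778 [[583.9384275500304, 173.02249683046875], [555.3697568961923, 272.81643806912496], [612.1339243443485, 290.7061255618516], [642.5163656732889, 186.125836110757]] [np.float64(105.97517838658773), np.float64(17.492668026492705), np.float64(-73.80047563661466)] [np.float64(103.80269577844228), np.float64(59.51648195810758)] [598.49 230.67]
vice_crank 0.82 2465 [[539.12733114775, 169.5203967293134], [429.35674874615233, 212.244089084548], [443.72135523703696, 254.89792939021763], [557.2559044843172, 215.13954074692725]] [np.float64(158.73356744316146), np.float64(71.3879307178969), np.float64(-19.299620125463914)] [np.float64(117.79174270402271), np.float64(45.00768837053878)] [492.37 212.95]
```

Run:
```python
from h import *
R=Ro.from_euler("z",15.3,degrees=True).as_matrix()
p=R@[-123,33.7,69]+[583.6,220.2,0]; print(p)
delta(p+[0,0,155+90],vyaw(15.3))
```

```text
[456.06691575 220.24919986  69.        ]
t [61.  14.1 90.7] a [-0.    0.   -3.88]
```

```bash
python3 -m jog '[{"tx":30,"ty":7,"tz":45,"ax":0,"ay":0,"az":-2,"gripper":0.6},{"tx":61,"ty":14,"tz":91,"ax":0,"ay":0,"az":-3.9,"gripper":0.6},{"tx":61,"ty":14,"tz":91,"ax":0,"ay":0,"az":-3.9,"gripper":0.6},{"tx":61,"ty":14,"tz":91,"ax":0,"ay":0,"az":-3.9,"gripper":0.6}]' ;python3 fit.py; python3 look.py w2.png crank_grip
```

```text
clock: 4.82
eef_pos: [456.8, 220.3, 314.7]
tool_rot: [[-0.965, -0.264, 0.001], [-0.264, 0.965, 0.001], [-0.002, 0.0, -1.0]]
force: [0.4, 0.4, 1.0]
grip_width: 0.599
grasp_force: 0.0
xy [582.27 221.58] yaw 16.12704950546983 q 1.452672529290043 b 2.447313986491598
far_lip top 4.1; far_lip side 2.2; near_lip wrist 0.6; near_lip top 3.0; near_lip side 1.9; board top 4.2; board side 2.8; board_grip top 0.3; board_grip side 1.2; terminals top 4.8; terminals side 0.2; crank_grip wrist 0.2; crank_grip top 2.3; crank_grip side 3.1; crank_vice wrist 0.7; crank_vice top 3.3; crank_vice side 1.4; 
{'far_lip': array([615.22, 231.1 ,  75.8 ]), 'near_lip': array([571.7 , 218.52,  75.8 ]), 'board': array([592.78, 227.16,  70.  ]), 'board_grip': array([595.89, 221.82,  90.  ]), 'terminals': array([579.86, 271.83,  83.4 ]), 'crank_grip': array([458.57, 220.96,  68.01]), 'crank_vice': array([582.27, 221.58,   0.  ])}
board 0.54 127 [[562.3364643528, 246.58551503629468], [556.6865924681642, 267.2875937377182], [560.6378560666606, 268.4457978327654], [566.312429729719, 247.65313514600678]] [np.float64(105.26503702863431), np.float64(16.337045851351704), np.float64(-74.73501373113766)] [np.float64(21.45919651041791), np.float64(4.117513904115701)] [561.49 257.49]
vice_crank 0.97 3991 [[540.7948968020819, 173.97874845134666], [428.8802684691369, 212.08804352561913], [443.1299280074186, 252.9292957404413], [560.4751764202555, 218.52698442368438]] [np.float64(161.19520675256055), np.float64(70.76593694350329), np.float64(-16.339646391337105)] [np.float64(118.22521899306923), np.float64(43.25575891637618)] [493.32 214.38]
[456.1 220.1 313.7] [[-0.964, -0.264, 0.0], [-0.264, 0.964, -0.0], [0.0, -0.0, -1.0]] 6.025
crank_grip 0.93 [282. 225.] [453.8 221.2  81. ] z 81
```

View pics/w2.png

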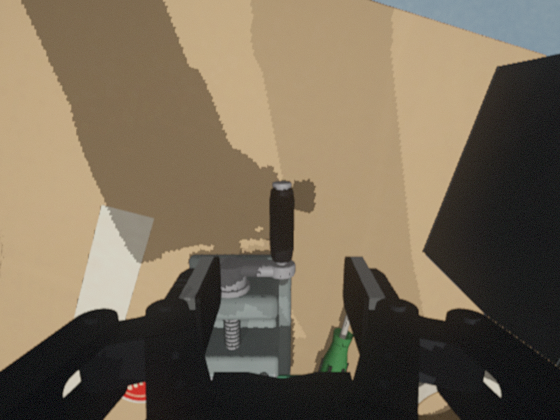

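```bash
python3 - <<'E'
from h import *
a=dict(eef_pos=np.array([521.2,212.9,405.1]),tool_rot=[[-0.982,-0.19,0.001],[-0.19,0.982,-0.002],[-0.001,-0.002,-1.0]])
b=dict(eef_pos=np.array([456.1,220.1,313.7]),tool_rot=[[-0.964,-0.264,0],[-0.264,0.964,0],[0,0,-1.0]])
print(tri([ray("wrist",(422,151),a),ray("wrist",(425,249),b),ray("top",(143,250))]))
E
python3 -m jog '[{"tx":0,"ty":0,"tz":40,"ax":0,"ay":0,"az":0,"gripper":0.5},{"tx":0,"ty":0.3,"tz":75,"ax":0,"ay":0,"az":0,"gripper":0.5},{"tx":0,"ty":0.3,"tz":90,"ax":0,"ay":0,"az":0,"gripper":0.5},{"tx":0,"ty":0.3,"tz":90,"ax":0,"ay":0,"az":0,"gripper":0.5}]'
```

```text
(array([471.52461454, 356.26344977, -14.3182404 ]), [np.float64(2.5431730566230493), np.float64(0.37990321943335964), np.float64(2.4472800281213627)])
clock: 6.62
eef_pos: [455.9, 220.3, 223.3]
tool_rot: [[-0.965, -0.264, -0.001], [-0.264, 0.965, -0.001], [0.001, -0.001, -1.0]]
force: [-0.2, -0.1, 0.7]
grip_width: 0.495
grasp_force: 0.0
```

```bash
python3 -m jog '[{"tx":0,"ty":0,"tz":0,"ax":0,"ay":0,"az":0,"gripper":0},{"tx":0,"ty":0,"tz":0,"ax":0,"ay":0,"az":0,"gripper":0},{"tx":0,"ty":0,"tz":0,"ax":0,"ay":0,"az":0,"gripper":0},{"tx":0,"ty":0,"tz":0,"ax":0,"ay":0,"az":0,"gripper":0}]'
cat > circ.py <<'E'
import sys,numpy as np
q0=float(sys.argv[1]); q=q0+np.radians(22.5)*np.arange(1,9)
for k in range(6):
    a=q+np.pi*k
    print(k,[(round(34*(np.sin(x)-np.sin(a[0]-np.radians(22.5))),1),round(-34*(np.cos(x)-np.cos(a[0]-np.radians(22.5))),1)) for x in a])
E
python3 circ.py 1.44|head -2
```

```text
clock: 7.12
eef_pos: [456.7, 220.2, 224.4]
tool_rot: [[-0.965, -0.264, 0.002], [-0.264, 0.965, 0.001], [-0.002, 0.0, -1.0]]
force: [3.5, -2.4, 0.8]
grip_width: 0.147
grasp_force: 58.4
0 [(np.float64(-0.9), np.float64(13.2)), (np.float64(-6.7), np.float64(25.1)), (np.float64(-16.7), np.float64(33.9)), (np.float64(-29.3), np.float64(38.1)), (np.float64(-42.5), np.float64(37.3)), (np.float64(-54.4), np.float64(31.4)), (np.float64(-63.2), np.float64(21.4)), (np.float64(-67.4), np.float64(8.9))]
1 [(np.float64(0.9), np.float64(-13.2)), (np.float64(6.7), np.float64(-25.1)), (np.float64(16.7), np.float64(-33.9)), (np.float64(29.3), np.float64(-38.1)), (np.float64(42.5), np.float64(-37.3)), (np.float64(54.4), np.float64(-31.4)), (np.float64(63.2), np.float64(-21.4)), (np.float64(67.4), np.float64(-8.9))]
```

```bash
python3 -m jog '[{"tx":0,"ty":-0.9,"tz":13.2,"ax":0,"ay":0,"az":0,"gripper":0},{"tx":0,"ty":-6.7,"tz":25.1,"ax":0,"ay":0,"az":0,"gripper":0},{"tx":0,"ty":-16.7,"tz":33.9,"ax":0,"ay":0,"az":0,"gripper":0},{"tx":0,"ty":-29.3,"tz":38.1,"ax":0,"ay":0,"az":0,"gripper":0}]'; python3 -m jog '[{"tx":0,"ty":0,"tz":0,"ax":0,"ay":0,"az":0,"gripper":0}]'
```

```text
clock: 7.62
eef_pos: [465.7, 190.8, 189.1]
tool_rot: [[-0.965, -0.262, 0.003], [-0.262, 0.965, 0.001], [-0.003, 0.0, -1.0]]
force: [-15.3, -8.2, 65.2]
grip_width: 0.147
grasp_force: 65.5
clock: 7.75
eef_pos: [465.5, 191.0, 189.5]
tool_rot: [[-0.965, -0.262, 0.002], [-0.262, 0.965, 0.002], [-0.003, 0.001, -1.0]]
force: [-12.3, -11.1, 52.0]
grip_width: 0.147
grasp_force: 64.2
```

```bash
python3 -m jog '[{"tx":0,"ty":0,"tz":-4,"ax":0,"ay":0,"az":0,"gripper":0},{"tx":0,"ty":0,"tz":-4,"ax":0,"ay":0,"az":0,"gripper":0}]'; python3 circ.py 2.95 | head -2
```

```text
clock: 8.0
eef_pos: [464.5, 192.1, 190.9]
tool_rot: [[-0.965, -0.264, 0.002], [-0.264, 0.965, 0.001], [-0.002, 0.0, -1.0]]
force: [-1.8, -4.4, 16.0]
grip_width: 0.155
grasp_force: 60.5
0 [(np.float64(-13.3), np.float64(-0.1)), (np.float64(-25.5), np.float64(-5.2)), (np.float64(-34.8), np.float64(-14.6)), (np.float64(-39.9), np.float64(-26.9)), (np.float64(-39.8), np.float64(-40.2)), (np.float64(-34.7), np.float64(-52.4)), (np.float64(-25.2), np.float64(-61.7)), (np.float64(-12.9), np.float64(-66.8))]
1 [(np.float64(13.3), np.float64(0.1)), (np.float64(25.5), np.float64(5.2)), (np.float64(34.8), np.float64(14.6)), (np.float64(39.9), np.float64(26.9)), (np.float64(39.8), np.float64(40.2)), (np.float64(34.7), np.float64(52.4)), (np.float64(25.2), np.float64(61.7)), (np.float64(12.9), np.float64(66.8))]
```

```bash
python3 -m jog '[{"tx":0,"ty":-13.3,"tz":-1.6,"ax":0,"ay":0,"az":0,"gripper":0},{"tx":0,"ty":-25.5,"tz":-6.7,"ax":0,"ay":0,"az":0,"gripper":0},{"tx":0,"ty":-34.8,"tz":-16.1,"ax":0,"ay":0,"az":0,"gripper":0},{"tx":0,"ty":-39.9,"tz":-28.4,"ax":0,"ay":0,"az":0,"gripper":0}]'; python3 -m jog '[{"tx":0,"ty":0,"tz":0,"ax":0,"ay":0,"az":0,"gripper":0}]'
```

```text
clock: 8.5
eef_pos: [474.6, 154.6, 218.3]
tool_rot: [[-0.964, -0.265, 0.001], [-0.265, 0.964, 0.002], [-0.002, 0.002, -1.0]]
force: [1.9, 12.1, -1.9]
grip_width: 0.154
grasp_force: 59.0
clock: 8.62
eef_pos: [474.6, 154.6, 218.9]
tool_rot: [[-0.964, -0.265, 0.001], [-0.265, 0.964, 0.002], [-0.002, 0.002, -1.0]]
force: [1.7, 3.9, 1.8]
grip_width: 0.15
grasp_force: 59.3
```

```bash
python3 circ.py 4.52 | head -1| sed 's/np.float64//g'
```

```text
0 [((0.1), (-13.3)), ((5.2), (-25.5)), ((14.6), (-34.8)), ((26.9), (-39.9)), ((40.1), (-39.8)), ((52.4), (-34.7)), ((61.7), (-25.3)), ((66.7), (-13.0))]
```

```bash
python3 -m jog '[{"tx":0,"ty":0.1,"tz":-13.3,"ax":0,"ay":0,"az":0,"gripper":0},{"tx":0,"ty":5.2,"tz":-25.5,"ax":0,"ay":0,"az":0,"gripper":0},{"tx":0,"ty":14.6,"tz":-34.8,"ax":0,"ay":0,"az":0,"gripper":0},{"tx":0,"ty":26.9,"tz":-39.9,"ax":0,"ay":0,"az":0,"gripper":0}]'; python3 -m jog '[{"tx":0,"ty":13.2,"tz":0.1,"ax":0,"ay":0,"az":0,"gripper":0},{"tx":0,"ty":25.5,"tz":5.2,"ax":0,"ay":0,"az":0,"gripper":0},{"tx":0,"ty":34.8,"tz":14.6,"ax":0,"ay":0,"az":0,"gripper":0},{"tx":0,"ty":39.8,"tz":26.9,"ax":0,"ay":0,"az":0,"gripper":0}]'
```

```text
clock: 9.12
eef_pos: [467.8, 179.3, 258.2]
tool_rot: [[-0.965, -0.263, 0.002], [-0.263, 0.965, -0.0], [-0.002, -0.001, -1.0]]
force: [8.3, -0.3, -8.0]
grip_width: 0.153
grasp_force: 58.9
clock: 9.62
eef_pos: [456.8, 219.4, 231.2]
tool_rot: [[-0.964, -0.265, 0.002], [-0.265, 0.964, 0.002], [-0.002, 0.001, -1.0]]
force: [5.4, -0.1, 1.7]
grip_width: 0.148
grasp_force: 60.2
```

```bash
python3 -m jog '[{"tx":0,"ty":-0.1,"tz":13.3,"ax":0,"ay":0,"az":0,"gripper":0},{"tx":0,"ty":-5.2,"tz":25.5,"ax":0,"ay":0,"az":0,"gripper":0},{"tx":0,"ty":-14.6,"tz":34.8,"ax":0,"ay":0,"az":0,"gripper":0},{"tx":0,"ty":-26.9,"tz":39.9,"ax":0,"ay":0,"az":0,"gripper":0},{"tx":0,"ty":-40.1,"tz":39.8,"ax":0,"ay":0,"az":0,"gripper":0},{"tx":0,"ty":-52.4,"tz":34.7,"ax":0,"ay":0,"az":0,"gripper":0},{"tx":0,"ty":-61.7,"tz":25.3,"ax":0,"ay":0,"az":0,"gripper":0},{"tx":0,"ty":-66.7,"tz":13.0,"ax":0,"ay":0,"az":0,"gripper":0}]'; python3 -m jog '[{"tx":0,"ty":0.1,"tz":-13.3,"ax":0,"ay":0,"az":0,"gripper":0},{"tx":0,"ty":5.2,"tz":-25.5,"ax":0,"ay":0,"az":0,"gripper":0},{"tx":0,"ty":14.6,"tz":-34.8,"ax":0,"ay":0,"az":0,"gripper":0},{"tx":0,"ty":26.9,"tz":-39.9,"ax":0,"ay":0,"az":0,"gripper":0},{"tx":0,"ty":40.1,"tz":-39.8,"ax":0,"ay":0,"az":0,"gripper":0},{"tx":0,"ty":52.4,"tz":-34.7,"ax":0,"ay":0,"az":0,"gripper":0},{"tx":0,"ty":61.7,"tz":-25.3,"ax":0,"ay":0,"az":0,"gripper":0},{"tx":0,"ty":66.7,"tz":-13,"ax":0,"ay":0,"az":0,"gripper":0}]'
```

```text
clock: 10.62
eef_pos: [474.6, 154.6, 218.1]
tool_rot: [[-0.964, -0.265, 0.001], [-0.265, 0.964, 0.002], [-0.002, 0.002, -1.0]]
force: [3.7, 13.9, -1.4]
grip_width: 0.15
grasp_force: 59.8
clock: 11.62
eef_pos: [456.8, 219.3, 231.1]
tool_rot: [[-0.964, -0.265, 0.001], [-0.265, 0.964, 0.002], [-0.002, 0.002, -1.0]]
force: [5.0, 2.1, 2.4]
grip_width: 0.147
grasp_force: 60.4
```

```bash
python3 -m jog '[{"tx":0,"ty":-0.1,"tz":13.3,"ax":0,"ay":0,"az":0,"gripper":0},{"tx":0,"ty":-5.2,"tz":25.5,"ax":0,"ay":0,"az":0,"gripper":0},{"tx":0,"ty":-14.6,"tz":34.8,"ax":0,"ay":0,"az":0,"gripper":0},{"tx":0,"ty":-26.9,"tz":39.9,"ax":0,"ay":0,"az":0,"gripper":0},{"tx":0,"ty":-40.1,"tz":39.8,"ax":0,"ay":0,"az":0,"gripper":0},{"tx":0,"ty":-52.4,"tz":34.7,"ax":0,"ay":0,"az":0,"gripper":0},{"tx":0,"ty":-61.7,"tz":25.3,"ax":0,"ay":0,"az":0,"gripper":0},{"tx":0,"ty":-66.7,"tz":13.0,"ax":0,"ay":0,"az":0,"gripper":0}]'; python3 -m jog '[{"tx":0,"ty":0,"tz":0,"ax":0,"ay":0,"az":0,"gripper":0.4},{"tx":0,"ty":0,"tz":0,"ax":0,"ay":0,"az":0,"gripper":0.4},{"tx":0,"ty":0,"tz":0,"ax":0,"ay":0,"az":0,"gripper":0.4}]'
```

```text
clock: 12.62
eef_pos: [474.6, 154.6, 218.1]
tool_rot: [[-0.964, -0.265, 0.001], [-0.265, 0.964, 0.002], [-0.002, 0.002, -1.0]]
force: [2.6, 14.7, -0.8]
grip_width: 0.154
grasp_force: 59.9
clock: 13.0
eef_pos: [473.8, 153.2, 217.1]
tool_rot: [[-0.965, -0.264, -0.002], [-0.264, 0.965, -0.001], [0.002, -0.001, -1.0]]
force: [0.3, -0.4, 0.9]
grip_width: 0.404
grasp_force: 0.0
```

```bash
python3 -m jog '[{"tx":0,"ty":0,"tz":-60,"ax":0,"ay":0,"az":0,"gripper":0.6},{"tx":-10,"ty":0,"tz":-110,"ax":0,"ay":0,"az":0,"gripper":0.8},{"tx":-50,"ty":15,"tz":-150,"ax":0,"ay":0,"az":0,"gripper":1},{"tx":-90,"ty":40,"tz":-165,"ax":0,"ay":0,"az":0,"gripper":1},{"tx":-105,"ty":45,"tz":-165,"ax":0,"ay":0,"az":0,"gripper":1},{"tx":-105,"ty":45,"tz":-165,"ax":0,"ay":0,"az":0,"gripper":1}]'; python3 look.py w3.png far_lip near_lip board board_grip terminals
python3 - <<'E'
from h import *
np.set_printoptions(precision=1,suppress=True)
s=robot.sense(); t=robot.trace("wrist","board")[0]; m=t["pixels"].astype(np.uint8)
r=cv2.minAreaRect(cv2.findNonZero(m));P=np.array([atz("wrist",q,72.4,s)[:2] for q in cv2.boxPoints(r)]);print(P,[np.degrees(np.arctan2(*(P[i+1]-P[i])[::-1])) for i in range(3)],P.mean(0))
E
```

```text
clock: 13.75
eef_pos: [564.0, 225.3, 381.8]
tool_rot: [[-0.964, -0.265, -0.001], [-0.265, 0.964, -0.001], [0.002, -0.001, -1.0]]
force: [-0.6, -1.2, 0.9]
grip_width: 0.999
grasp_force: 0.0
[564.  225.3 381.8] [[-0.964, -0.265, -0.001], [-0.265, 0.964, -0.001], [0.002, -0.001, -1.0]] 13.75
far_lip 0.92 [267. 261.] [616.8 228.7  75.8] z 75.8
near_lip 0.96 [266. 197.] [565.4 214.   75.8] z 75.8
board 0.93 [278. 234.] [594.1 231.5  70. ] z 70
board_grip 0.76 [271. 242.] [595.5 226.5  90. ] z 90
terminals 0.64 [333. 236.] [579.5 272.6  83.4] z 83.4
[[583.5 172. ]
 [556.  272.7]
 [609.6 289.8]
 [638.5 183.9]] [np.float64(105.25089364053493), np.float64(17.734638520845987), np.float64(-74.74739702711453)] [596.9 229.6]
```

View pics/w3.png

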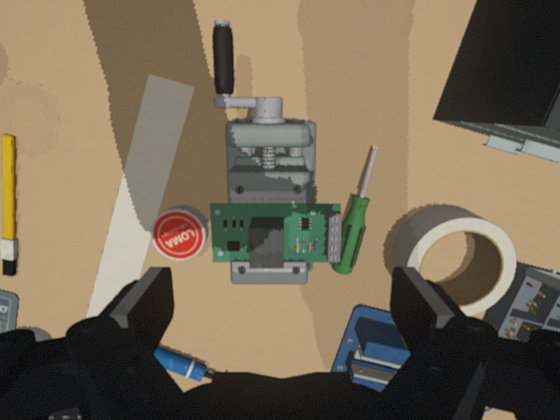

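```bash
python3 -c "
import cv2;a=cv2.imread('pics/w3.png')[185:290,200:350];cv2.imwrite('pics/c3.png',cv2.resize(a,None,fx=5,fy=5,interpolation=cv2.INTER_CUBIC))"
```

```text
(no output)
```

View pics/c3.png

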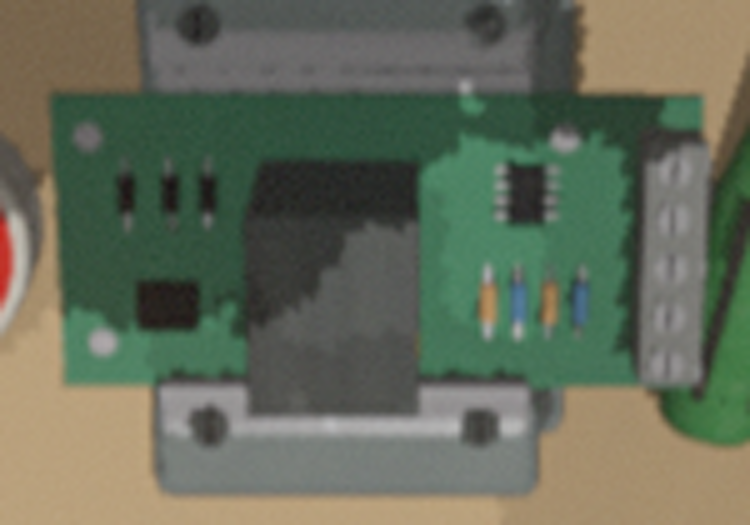

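Run:
```python
from h import *
np.set_printoptions(precision=1,suppress=True)
s=dict(eef_pos=np.array([564.,225.3,381.8]),tool_rot=vyaw(15.4))
R=Ro.from_euler("z",15.4,degrees=True).as_matrix()
org=np.array([465.7,187,0])-R@[-123,0,0]; print("vice",org)
def v(px,z): return R.T@(atz("wrist",px,z,s)-org)
for n,px,z in[("far lip L",(232,260.8),78),("far lip R",(305,260.6),78),("near lip L",(229,199.2),78),("near lip R",(307,199.2),78),
 ("b nearL",(210.5,203.8),72.4),("b nearR",(340.5,204),72.4),("b farL",(212.8,261.6),72.4),("tr L",(249.3,228),102.4),("tr R",(283.6,228),102.4),("tr near",(266,228),102.4),("tr far",(266,267.5),102.4)]:
    print(n,v(px,z))
```

```text
vice [584.3 219.7   0. ]
far lip L [ 33.6 -28.1  78. ]
far lip R [33.4 31.2 78. ]
near lip L [-17.9 -28.5  78. ]
near lip R [-17.9  31.9  78. ]
b nearL [-12.8 -44.2  72.4]
b nearR [-12.6  58.9  72.4]
b farL [ 36.7 -44.9  72.4]
tr L [ -2.5 -11.1 102.4]
tr R [ -2.5  13.6 102.4]
tr near [ -2.5   1.  102.4]
tr far [ 28.4   0.6 102.4]
```

Run:
```python
from h import *
R=Ro.from_euler("z",15.4,degrees=True).as_matrix()
p=R@[12.5,1.2,0]+[584.3,219.7,0]; print(p)
delta(p+[0,0,250],vyaw(15.4))
```

```text
[596.03252521 224.17636595   0.        ]
t [-31.5  -8.7 133.1] a [ 0.   -0.01 -0.11]
```

```bash
python3 -m jog '[{"tx":-31.5,"ty":-8.7,"tz":30,"ax":0,"ay":0,"az":0,"gripper":0.6},{"tx":-31.5,"ty":-8.7,"tz":65,"ax":0,"ay":0,"az":0,"gripper":0.6},{"tx":-31.5,"ty":-8.7,"tz":65,"ax":0,"ay":0,"az":0,"gripper":0.6},{"tx":-31.5,"ty":-8.7,"tz":100,"ax":0,"ay":0,"az":0,"gripper":0.6},{"tx":-31.5,"ty":-8.7,"tz":120,"ax":0,"ay":0,"az":0,"gripper":0.6},{"tx":-31.5,"ty":-8.7,"tz":133,"ax":0,"ay":0,"az":0,"gripper":0.6},{"tx":-31.5,"ty":-8.7,"tz":133,"ax":0,"ay":0,"az":0,"gripper":0.6}]'; python3 -m jog '[{"tx":0,"ty":0,"tz":0,"ax":0,"ay":0,"az":0,"gripper":0.4},{"tx":0,"ty":0,"tz":0,"ax":0,"ay":0,"az":0,"gripper":0},{"tx":0,"ty":0,"tz":0,"ax":0,"ay":0,"az":0,"gripper":0},{"tx":0,"ty":0,"tz":0,"ax":0,"ay":0,"az":0,"gripper":0},{"tx":0,"ty":0,"tz":0,"ax":0,"ay":0,"az":0,"gripper":0}]'
```

```text
clock: 14.98
eef_pos: [596.2, 224.7, 249.8]
tool_rot: [[-0.964, -0.264, -0.001], [-0.264, 0.964, -0.0], [0.001, -0.0, -1.0]]
force: [0.8, 0.4, -0.2]
grip_width: 0.601
grasp_force: 0.0
clock: 15.6
eef_pos: [596.9, 224.8, 251.4]
tool_rot: [[-0.965, -0.264, 0.002], [-0.264, 0.965, 0.001], [-0.002, 0.0, -1.0]]
force: [-1.4, -1.4, 6.7]
grip_width: 0.288
grasp_force: 60.0
```

```bash
python3 -m jog '[{"tx":2,"ty":0,"tz":-0.5,"ax":0,"ay":0,"az":0,"gripper":0},{"tx":4.2,"ty":0,"tz":-0.5,"ax":0,"ay":0,"az":0,"gripper":0},{"tx":4.2,"ty":0,"tz":-0.5,"ax":0,"ay":0,"az":0,"gripper":0},{"tx":4.2,"ty":0,"tz":-0.5,"ax":0,"ay":0,"az":0,"gripper":0}]'; python3 -m jog '[{"tx":0,"ty":0,"tz":-2,"ax":0,"ay":0,"az":0,"gripper":0},{"tx":0,"ty":0,"tz":-4,"ax":0,"ay":0,"az":0,"gripper":0},{"tx":0,"ty":0,"tz":-4,"ax":0,"ay":0,"az":0,"gripper":0}]'
```

```text
clock: 16.1
eef_pos: [592.7, 223.8, 251.4]
tool_rot: [[-0.964, -0.264, 0.002], [-0.264, 0.964, 0.001], [-0.002, 0.0, -1.0]]
force: [1.2, 0.9, 7.2]
grip_width: 0.293
grasp_force: 59.9
clock: 16.48
eef_pos: [591.5, 223.5, 252.9]
tool_rot: [[-0.964, -0.264, -0.003], [-0.264, 0.964, -0.001], [0.003, -0.001, -1.0]]
force: [0.6, 0.6, -11.9]
grip_width: 0.29
grasp_force: 60.3
```

```bash
cat > tq.py <<'E'
from h import *
s=robot.sense(); R=Ro.from_euler("z",15.4,degrees=True).as_matrix()
print("vice-frame force",np.round(R.T@s["force"],1),"torque",np.round(R.T@s["ft_torque"],2), "tcp",np.round(R.T@(s["eef_pos"]-np.array([584.3,219.7,0])),1),s["clock"])
E
python3 tq.py; python3 look.py w4.png far_lip near_lip board terminals; python3 tq.py
```

```text
vice-frame force [  0.8   0.5 -11.9] torque [ 0.08 -0.55 -0.  ] tcp [  8.    1.7 252.9] 16.475
[591.5 223.5 252.9] [[-0.964, -0.264, -0.003], [-0.264, 0.964, -0.001], [0.003, -0.001, -1.0]] 16.475
near_lip 0.98 [277. 209.] [565.7 215.6  75.8] z 75.8
board 0.57 [291. 264.] [590.5 229.1  70. ] z 70
terminals 0.57 [410. 271.] [575.  275.8  83.4] z 83.4
vice-frame force [  0.4   1.1 -18.1] torque [ 0.12 -0.46  0.02] tcp [  8.    1.7 253.1] 16.725
```

View pics/w4.png

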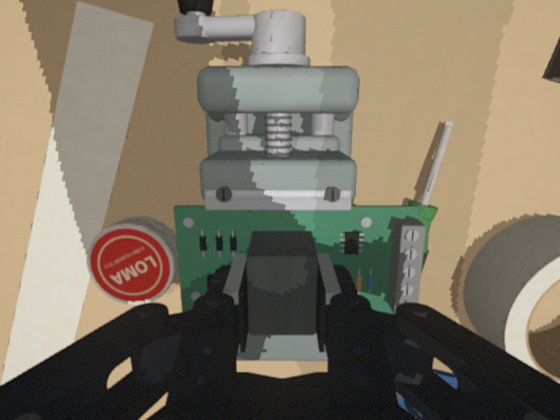

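Run:
```python
from h import *
np.set_printoptions(precision=1,suppress=True)
s=robot.sense()
R=Ro.from_euler("z",15.4,degrees=True).as_matrix();org=[584.3,219.7,0]
def v(px,z): return R.T@(atz("wrist",px,z,s)-org)
a=cv2.imread("pics/w4.png")
for c in (190,240,300,380): print(c,[ (r,a[r,c].tolist()) for r in range(198,216,1)])
for n,px,z in[("lip",(278,209),78),("edgeL",(190,206.5),74),("edgeR",(380,206.5),74)]: print(n,v(px,z))
```

```text
190 [(198, [89, 116, 136]), (199, [89, 114, 134]), (200, [89, 116, 135]), (201, [89, 115, 135]), (202, [88, 114, 134]), (203, [90, 116, 137]), (204, [82, 108, 127]), (205, [67, 89, 94]), (206, [57, 79, 57]), (207, [68, 91, 49]), (208, [71, 96, 55]), (209, [71, 95, 56]), (210, [72, 94, 56]), (211, [71, 95, 56]), (212, [71, 93, 55]), (213, [69, 94, 55]), (214, [70, 94, 57]), (215, [69, 93, 53])]
240 [(198, [119, 118, 120]), (199, [120, 119, 121]), (200, [119, 118, 120]), (201, [120, 119, 122]), (202, [121, 121, 121]), (203, [125, 124, 125]), (204, [123, 122, 125]), (205, [125, 124, 126]), (206, [126, 124, 125]), (207, [124, 121, 124]), (208, [119, 118, 118]), (209, [111, 113, 111]), (210, [87, 96, 81]), (211, [74, 95, 60]), (212, [71, 94, 56]), (213, [73, 94, 58]), (214, [70, 91, 56]), (215, [72, 94, 57])]
300 [(198, [184, 185, 186]), (199, [184, 183, 185]), (200, [187, 186, 187]), (201, [188, 187, 189]), (202, [189, 188, 190]), (203, [191, 189, 192]), (204, [191, 190, 192]), (205, [191, 189, 192]), (206, [190, 189, 191]), (207, [190, 189, 192]), (208, [189, 187, 190]), (209, [174, 175, 175]), (210, [142, 155, 134]), (211, [119, 147, 96]), (212, [113, 147, 86]), (213, [116, 149, 90]), (214, [117, 150, 90]), (215, [117, 150, 91])]
380 [(198, [125, 161, 184]), (199, [128, 162, 185]), (200, [125, 160, 185]), (201, [125, 161, 184]), (202, [125, 160, 185]), (203, [125, 161, 185]), (204, [118, 152, 176]), (205, [93, 123, 137]), (206, [81, 106, 81]), (207, [97, 128, 78]), (208, [105, 136, 85]), (209, [103, 132, 82]), (210, [104, 134, 84]), (211, [101, 131, 80]), (212, [101, 132, 80]), (213, [102, 133, 80]), (214, [103, 134, 82]), (215, [103, 133, 83])]
lip [-19.6   1.6  78. ]
edgeL [-19.7 -35.8  74. ]
edgeR [-19.5  44.8  74. ]
```

```bash
python3 -m jog '[{"tx":0,"ty":0,"tz":3,"ax":0,"ay":0,"az":0,"gripper":0},{"tx":-1,"ty":0,"tz":3,"ax":0,"ay":0,"az":0,"gripper":0},{"tx":-2.6,"ty":0,"tz":3,"ax":0,"ay":0,"az":0,"gripper":0},{"tx":-2.6,"ty":0,"tz":3,"ax":0,"ay":0,"az":0,"gripper":0}]'; python3 tq.py;  python3 -m jog '[{"tx":0,"ty":0,"tz":-2,"ax":0,"ay":0,"az":0,"gripper":0},{"tx":0,"ty":0,"tz":-4,"ax":0,"ay":0,"az":0,"gripper":0},{"tx":0,"ty":0,"tz":-4,"ax":0,"ay":0,"az":0,"gripper":0}]';python3 tq.py
```

```text
clock: 17.23
eef_pos: [595.3, 224.4, 252.2]
tool_rot: [[-0.965, -0.264, 0.001], [-0.264, 0.965, 0.001], [-0.001, 0.0, -1.0]]
force: [0.3, -0.2, -1.8]
grip_width: 0.29
grasp_force: 61.7
vice-frame force [ 0.3 -0.3 -1.8] torque [-0.02 -0.04  0.01] tcp [ 11.8   1.6 252.2] 17.225
clock: 17.6
eef_pos: [594.6, 224.2, 255.7]
tool_rot: [[-0.964, -0.264, -0.001], [-0.264, 0.964, -0.0], [0.001, -0.0, -1.0]]
force: [-1.5, -1.2, -3.2]
grip_width: 0.291
grasp_force: 62.9
vice-frame force [-1.7 -0.8 -3.2] torque [-0.03  0.39 -0.03] tcp [ 11.2   1.6 255.7] 17.6
```

```bash
python3 -m jog '[{"tx":0.8,"ty":0,"tz":0,"ax":0,"ay":0,"az":0,"gripper":0},{"tx":0.8,"ty":0,"tz":0,"ax":0,"ay":0,"az":0,"gripper":0}]';python3 tq.py;  python3 -m jog '[{"tx":0,"ty":0,"tz":-2,"ax":0,"ay":0,"az":0,"gripper":0},{"tx":0,"ty":0,"tz":-4,"ax":0,"ay":0,"az":0,"gripper":0},{"tx":0,"ty":0,"tz":-4,"ax":0,"ay":0,"az":0,"gripper":0}]';python3 tq.py
```

```text
clock: 17.85
eef_pos: [594.2, 224.1, 255.9]
tool_rot: [[-0.964, -0.264, 0.001], [-0.264, 0.964, 0.0], [-0.001, 0.0, -1.0]]
force: [0.2, 0.1, -1.3]
grip_width: 0.291
grasp_force: 62.9
vice-frame force [ 0.2  0.1 -1.3] torque [-0.    0.01 -0.02] tcp [ 10.7   1.6 255.9] 17.85
clock: 18.23
eef_pos: [594.2, 224.1, 259.8]
tool_rot: [[-0.964, -0.264, 0.0], [-0.264, 0.964, 0.0], [-0.0, 0.0, -1.0]]
force: [0.2, 0.6, -1.0]
grip_width: 0.292
grasp_force: 62.9
vice-frame force [ 0.3  0.6 -1. ] torque [-0.02  0.   -0.03] tcp [ 10.7   1.7 259.8] 18.225
```

```bash
python3 -m jog '[{"tx":0,"ty":0,"tz":-8,"ax":0,"ay":0,"az":0,"gripper":0},{"tx":0,"ty":0,"tz":-20,"ax":0,"ay":0,"az":0,"gripper":0},{"tx":0,"ty":0,"tz":-45,"ax":0,"ay":0,"az":0,"gripper":0},{"tx":0,"ty":0,"tz":-75,"ax":0,"ay":0,"az":0,"gripper":0},{"tx":0,"ty":0,"tz":-110,"ax":0,"ay":0,"az":0,"gripper":0},{"tx":0,"ty":0,"tz":-145,"ax":0,"ay":0,"az":0,"gripper":0},{"tx":0,"ty":0,"tz":-175,"ax":0,"ay":0,"az":0,"gripper":0},{"tx":0,"ty":0,"tz":-180,"ax":0,"ay":0,"az":0,"gripper":0}]';python3 tq.py;  python3 -m jog '[{"tx":10,"ty":-30,"tz":0,"ax":0,"ay":0,"az":0,"gripper":0},{"tx":30,"ty":-80,"tz":0,"ax":0,"ay":0,"az":0,"gripper":0},{"tx":45,"ty":-128,"tz":0,"ax":0,"ay":0,"az":0,"gripper":0},{"tx":62,"ty":-176,"tz":0,"ax":0,"ay":0,"az":0,"gripper":0},{"tx":79,"ty":-224,"tz":0,"ax":0,"ay":0,"az":0,"gripper":0},{"tx":95,"ty":-272,"tz":0,"ax":0,"ay":0,"az":0,"gripper":0},{"tx":105,"ty":-300,"tz":0,"ax":0,"ay":0,"az":0,"gripper":0},{"tx":105,"ty":-300,"tz":0,"ax":0,"ay":0,"az":0,"gripper":0}]';python3 -m jog '[{"tx":8,"ty":-25,"tz":0,"ax":0,"ay":0,"az":0,"gripper":0},{"tx":24,"ty":-70,"tz":0,"ax":0,"ay":0,"az":0,"gripper":0},{"tx":42,"ty":-120,"tz":0,"ax":0,"ay":0,"az":0,"gripper":0},{"tx":60,"ty":-170,"tz":0,"ax":0,"ay":0,"az":0,"gripper":0},{"tx":72,"ty":-205,"tz":0,"ax":0,"ay":0,"az":0,"gripper":0},{"tx":75,"ty":-214,"tz":0,"ax":0,"ay":0,"az":0,"gripper":0},{"tx":75,"ty":-214,"tz":0,"ax":0,"ay":0,"az":0,"gripper":0}]'; python3 look.py w5.png camera_head inspection_camera focus board terminals jar
python3 - <<'E'
from h import *
s=robot.sense()
for n in("camera_head","inspection_camera"):
    L=[]
    for c in("side","top","wrist"):
        if c!="wrist": robot.snapshot(c)
        l=robot.landmark_of(c,n)
        if l: L.append((c,l[0]["conf"],ray(c,l[0]["location"],s)))
    print(n,[(a,b) for a,b,_ in L])
    if len(L)>1: print(tri([x[2] for x in L]))
E
```

```text
clock: 19.23
eef_pos: [594.4, 223.9, 442.6]
tool_rot: [[-0.965, -0.264, 0.004], [-0.264, 0.965, 0.002], [-0.005, 0.001, -1.0]]
force: [0.7, -0.1, -1.2]
grip_width: 0.295
grasp_force: 63.0
vice-frame force [ 0.7 -0.3 -1.2] torque [-0.01 -0.03 -0.02] tcp [ 10.8   1.4 442.6] 19.225
clock: 20.23
eef_pos: [571.2, -96.2, 438.8]
tool_rot: [[-0.966, -0.259, -0.001], [-0.259, 0.966, -0.001], [0.001, -0.001, -1.0]]
force: [-0.6, -0.2, -2.0]
grip_width: 0.292
grasp_force: 63.0
clock: 21.1
eef_pos: [556.6, -318.5, 438.7]
tool_rot: [[-0.964, -0.264, -0.001], [-0.264, 0.964, 0.001], [0.001, 0.001, -1.0]]
force: [0.0, 1.1, -1.7]
grip_width: 0.295
grasp_force: 63.0
[ 556.6 -318.5  438.7] [[-0.964, -0.264, -0.001], [-0.264, 0.964, 0.001], [0.001, 0.001, -1.0]] 21.1
camera_head 0.58 [307. 108.] [ 484.  -313.5   82. ] z 82
inspection_camera 0.9 [289. 124.] [ 501.5 -324.8   81. ] z 81
board 0.67 [298. 260.] [ 627.8 -280.7   70. ] z 70
terminals 0.93 [408. 267.] [ 601.3 -177.1   83.4] z 83.4
jar 0.87 [513.  67.] [ 406.7 -155.4   81. ] z 81
camera_head [('side', 0.79), ('top', 0.78), ('wrist', 0.58)]
(array([ 480.39235841, -315.14863056,   87.45784584]), [np.float64(5.237616438981941), np.float64(1.5703940041264604), np.float64(4.348660280891767)])
inspection_camera [('side', 0.79), ('top', 0.74), ('wrist', 0.9)]
(array([ 4.97867697e+02, -3.22149616e+02, -3.65485340e-01]), [np.float64(2.12874252788536), np.float64(4.701338124120793), np.float64(6.661986212070048)])
```

View pics/w5.png

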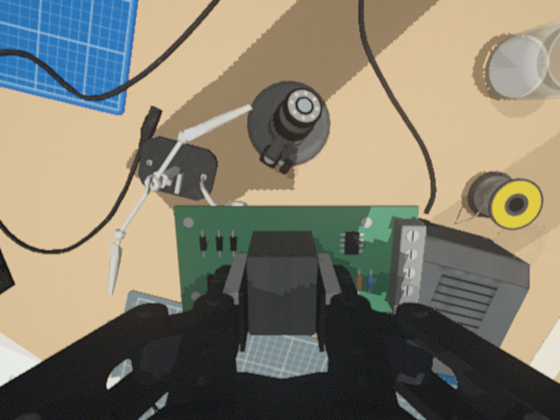

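Run:
```python
from h import *
np.set_printoptions(precision=1,suppress=True)
s=robot.sense(); im=cv2.imread("pics/w5.png")
c=im[80:170,235:340]; cv2.imwrite("pics/c5.png",cv2.resize(c,None,fx=6,fy=6,interpolation=cv2.INTER_CUBIC))
t=robot.trace("wrist","camera_head");print([ (x["conf"],np.round(x["location"])) for x in t[:2]])
t=robot.trace("wrist","inspection_camera");
if t:
    m=t[0]["pixels"].astype(np.uint8); print(cv2.minEnclosingCircle(cv2.findNonZero(m)),m.sum())
for px,z in[((304,104.5),82),((289,123),8),((289,123),0)]: print(px,z,atz("wrist",px,z,s))
```

```text
[(0.6, array([294., 119.]))]
((287.3894958496094, 127.38409423828125), 46.82221221923828) 5834
(304, 104.5) 82 [ 482.2 -318.    82. ]
(289, 123) 8 [ 502.7 -324.2    8. ]
(289, 123) 0 [ 502.9 -324.     0. ]
```

View pics/c5.png

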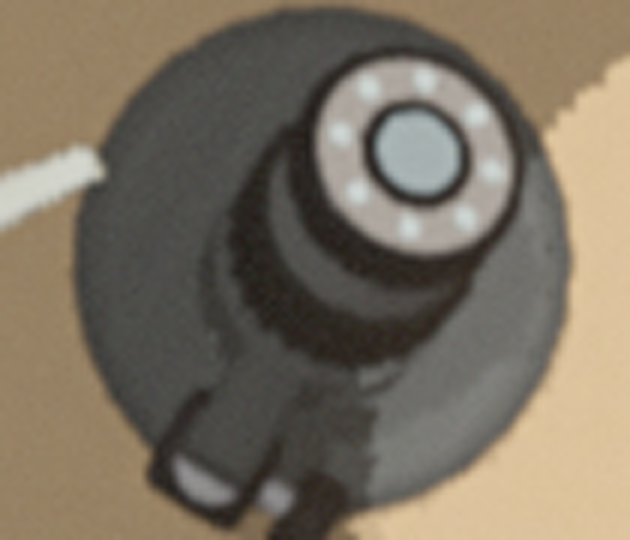

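```bash
cat > goal.py <<'E'
from h import *
np.set_printoptions(precision=2,suppress=True)
a=np.radians(17); h=np.array([-np.cos(a),np.sin(a),0]); Z=np.array([0,0,1])
zc=.5*h+.866*Z; xc=-.866*h+.5*Z; 
R=np.c_[np.cross(xc,-zc),xc,-zc]
foc=np.array([481.8,-317.5,82])+100*zc
tcp=foc-R@[1.7,6,181]
if __name__=="__main__":
    s=robot.sense(); print("foc",foc,"tcp",tcp,"joints",s["joint_pos"],s["clock"])
    delta(tcp+[0,0,70],R); delta(tcp,R)
    q=s["eef_pos"]+np.array(s["tool_rot"])@[1.7,6,181]; print("board-foc",q-foc)
E
python3 goal.py
```

```text
foc [ 433.98 -302.88  168.6 ] tcp [ 341.97 -276.53  322.35] joints [ -0.81  19.18  34.99  83.68 -11.01  80.59 139.79] 22.05
t [195.3  97.8  47.2] a [-17.57 -31.89 119.01]
t [195.3  97.8 117.2] a [-17.57 -31.89 119.01]
board-foc [118.99 -11.02  89.91]
```

```bash
python3 -m jog '[{"tx":10,"ty":5,"tz":0,"ax":-1.2,"ay":-2.1,"az":8,"gripper":0},{"tx":24,"ty":12,"tz":3,"ax":-2.4,"ay":-4.3,"az":16,"gripper":0},{"tx":40,"ty":20,"tz":6,"ax":-3.6,"ay":-6.4,"az":24,"gripper":0},{"tx":56,"ty":28,"tz":9,"ax":-4.7,"ay":-8.6,"az":32,"gripper":0},{"tx":72,"ty":36,"tz":12,"ax":-5.9,"ay":-10.7,"az":40,"gripper":0},{"tx":88,"ty":44,"tz":15,"ax":-7.1,"ay":-12.9,"az":48,"gripper":0},{"tx":98,"ty":49,"tz":16,"ax":-8.1,"ay":-14.7,"az":55,"gripper":0},{"tx":98,"ty":49,"tz":16,"ax":-8.1,"ay":-14.7,"az":55,"gripper":0}]'; python3 goal.py
```

```text
clock: 23.05
eef_pos: [447.8, -298.1, 423.8]
tool_rot: [[-0.744, 0.612, 0.267], [0.65, 0.756, 0.079], [-0.154, 0.233, -0.96]]
force: [0.2, -0.2, -1.2]
grip_width: 0.291
grasp_force: 63.0
foc [ 433.98 -302.88  168.6 ] tcp [ 341.97 -276.53  322.35] joints [ -6.69   0.57  40.77 104.33 -14.11  65.45  88.76] 23.05
t [ 97.6 -55.8   3.6] a [ -9.43 -17.17  64.  ]
t [108.4 -72.1  70.9] a [ -9.43 -17.17  64.  ]
board-foc [64.64 24.81 82.55]
```

```bash
python3 -m jog '[{"tx":10,"ty":-6,"tz":0,"ax":-1.2,"ay":-2.1,"az":8,"gripper":0},{"tx":26,"ty":-15,"tz":1,"ax":-2.4,"ay":-4.3,"az":16,"gripper":0},{"tx":42,"ty":-24,"tz":1,"ax":-3.6,"ay":-6.4,"az":24,"gripper":0},{"tx":58,"ty":-33,"tz":2,"ax":-4.7,"ay":-8.6,"az":32,"gripper":0},{"tx":72,"ty":-41,"tz":2,"ax":-5.9,"ay":-10.7,"az":40,"gripper":0},{"tx":84,"ty":-48,"tz":3,"ax":-7.1,"ay":-12.9,"az":48,"gripper":0},{"tx":92,"ty":-53,"tz":3,"ax":-8.3,"ay":-15.1,"az":56.3,"gripper":0},{"tx":97.6,"ty":-55.8,"tz":3.6,"ax":-9.4,"ay":-17.2,"az":64,"gripper":0}]'; python3 -m jog '[{"tx":0,"ty":0,"tz":0,"ax":0,"ay":0,"az":0,"gripper":0},{"tx":0,"ty":0,"tz":0,"ax":0,"ay":0,"az":0,"gripper":0}]'; python3 goal.py
```

```text
clock: 24.05
eef_pos: [342.9, -276.4, 392.3]
tool_rot: [[0.294, 0.828, 0.477], [0.956, -0.254, -0.148], [-0.002, 0.499, -0.867]]
force: [0.2, 0.6, -1.6]
grip_width: 0.291
grasp_force: 63.1
clock: 24.3
eef_pos: [343.2, -276.6, 392.4]
tool_rot: [[0.289, 0.83, 0.477], [0.957, -0.249, -0.147], [-0.003, 0.499, -0.867]]
force: [-0.3, -1.1, -1.7]
grip_width: 0.293
grasp_force: 63.0
foc [ 433.98 -302.88  168.6 ] tcp [ 341.97 -276.53  322.35] joints [  8.42 -18.79  23.72 124.63  -0.54  43.72  16.48] 24.3
t [-0.3 -1.1 -0.6] a [-0.09  0.05  0.27]
t [ -0.1 -36.   60.1] a [-0.09  0.05  0.27]
board-foc [ 0.97 -0.14 69.9 ]
```

```bash
python3 -m jog '[{"tx":0,"ty":-9,"tz":15,"ax":0,"ay":0,"az":0,"gripper":0},{"tx":0,"ty":-18,"tz":30,"ax":0,"ay":0,"az":0,"gripper":0},{"tx":0,"ty":-26,"tz":43,"ax":0,"ay":0,"az":0,"gripper":0},{"tx":0,"ty":-32,"tz":54,"ax":0,"ay":0,"az":0.1,"gripper":0},{"tx":0,"ty":-36,"tz":60,"ax":0,"ay":0,"az":0.2,"gripper":0},{"tx":0,"ty":-36,"tz":60,"ax":0,"ay":0,"az":0.2,"gripper":0},{"tx":0,"ty":-36,"tz":60,"ax":0,"ay":0,"az":0.2,"gripper":0}]'; python3 goal.py
python3 - <<'E'
from h import *
np.set_printoptions(precision=1,suppress=True)
s=robot.sense()
for c in("side","top","wrist"): im=robot.snapshot(c); cv2.imwrite(f"pics/f_{c}.png",im)
for n in("board","terminals","camera_head","board_grip","focus"):
    L=[]
    for c in("side","top","wrist"):
        l=robot.landmark_of(c,n)
        if l and l[0]["conf"]>.4: L.append((c,ray(c,l[0]["location"],s)))
    print(n,[a for a,_ in L], tri([x[1] for x in L]) if len(L)>1 else "")
a=cv2.imread("pics/f_side.png")[130:250,250:370]; b=cv2.imread("pics/f_top.png")[190:310,330:450]
cv2.imwrite("pics/f.png",cv2.resize(np.hstack([a,b]),None,fx=3,fy=3))
E
```

```text
clock: 25.18
eef_pos: [341.9, -276.2, 322.7]
tool_rot: [[0.295, 0.827, 0.478], [0.955, -0.256, -0.148], [0.0, 0.5, -0.866]]
force: [-0.3, -0.9, -1.4]
grip_width: 0.29
grasp_force: 63.1
foc [ 433.98 -302.88  168.6 ] tcp [ 341.97 -276.53  322.35] joints [  6.64 -14.88  27.31 130.47  -3.55  34.12  20.15] 25.175
t [ -0.3  35.  -60.2] a [-0.    0.08 -0.16]
t [-0.3 -0.   0.4] a [-0.    0.08 -0.16]
board-foc [-0.18  0.06  0.37]
board ['side', 'top', 'wrist'] (array([ 433.2, -310.8,  154.7]), [np.float64(7.307535757504772), np.float64(2.5458067755672262), np.float64(5.733797606929016)])
terminals ['side', 'top', 'wrist'] (array([410.7,  26.3, 380.2]), [np.float64(65.42788205821384), np.float64(161.4705791696372), np.float64(192.0142032156599)])
camera_head ['side', 'top', 'wrist'] (array([ 483.7, -322.6,   70.6]), [np.float64(9.896492976263508), np.float64(3.7224749415271856), np.float64(6.517400264114223)])
board_grip ['side', 'top', 'wrist'] (array([ 419.8, -303.2,  177.2]), [np.float64(4.290513734497973), np.float64(3.05862902287948), np.float64(2.6810521957284656)])
focus []
```

View pics/f_wrist.png

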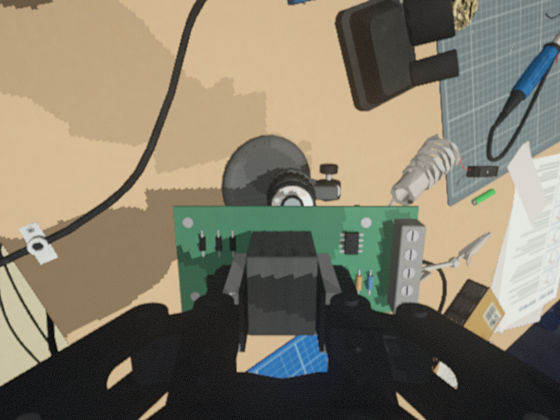

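View pics/f.png

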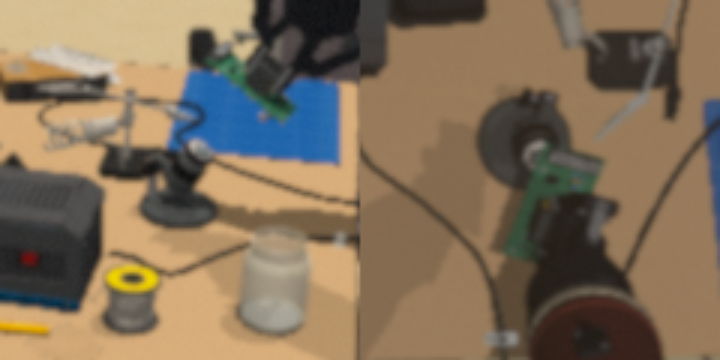

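Run:
```python
from h import *
np.set_printoptions(precision=1,suppress=True)
s=robot.sense();R=np.array(s["tool_rot"]);p=s["eef_pos"]
def at(px,z):
    o,d=ray("wrist",px,s); o=R.T@(o-p);d=R.T@d; return o+d*(z-o[2])/d[2]
print("lens in tool",at((292,201),281), "boardedges@178.6",at((176,206),178.6),at((418,206.5),178.6))
for n,px,z in(("lens",(292,201),82),("foot",(268,180),5)):
    print(n,atz("wrist",px,z,s))
```

```text
lens in tool [  6.2   7.6 281. ] boardedges@178.6 [ 29.6 -44.4 178.6] [ 29.4  57.9 178.6]
lens [ 484.1 -313.7   82. ]
foot [ 504.7 -319.5    5. ]
```

```bash
python3 -m jog '[{"tx":1.5,"ty":0.5,"tz":0,"ax":0,"ay":0,"az":0,"gripper":0},{"tx":1.5,"ty":0.5,"tz":0,"ax":0,"ay":0,"az":0,"gripper":0},{"tx":1.5,"ty":0.5,"tz":0,"ax":0,"ay":0,"az":0,"gripper":0},{"tx":1.5,"ty":0.5,"tz":0,"ax":0,"ay":0,"az":0,"gripper":0}]'; python3 -c "
from bench import robot
print(robot.sign_off())"
```

```text
clock: 26.58
eef_pos: [342.5, -274.7, 322.4]
tool_rot: [[0.295, 0.828, 0.477], [0.955, -0.256, -0.147], [0.0, 0.499, -0.866]]
force: [-1.0, 0.6, -1.4]
grip_width: 0.29
grasp_force: 63.1
the job is handed in; nothing more can be done
None
```

I wound the vice open about two and a half turns, lifted the board out by its transformer, and handed in at 26.6 s still holding it about 100 mm from the lens, solder side to the camera and terminals uppermost; sign-off returned no verdict, but by my measurements the board's middle is within about 3 mm of the focus.

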